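Stack the vanity tower on the coaster

ROBOT

A 6-joint arm with a two-finger parallel gripper is mounted at the origin on the work surface. World frame = base frame: x ahead of the robot, y to its left, z up, the work surface at z = 0. Lengths are in m, angles in degrees, forces in N, time in s.
With the tool pointing down it reaches from about 0.35 to 0.925 m from the base axis. Payload 6.4 kg.
Tool frame: the origin (TCP) lies on the front face of the gripper's body, between the roots of the fingers; the fingertips stand 97 mm ahead of it and the grasp point (between the pads) lies 78 mm ahead of it; z points along the fingers, y is the line along which they close (so a half turn about z gives the same grasp; the last joint's range is limited). The gripper opens to 94 mm and grips with 3 to 60 N. Pads are 16 mm wide; open, the fingers measure 119 mm over their backs; the gripper's body (75 mm by 177 mm) begins 78 mm behind the grasp point.
Start: joints at [-80.163, 14.043, 89.255, -0, 76.702, -9.975], TCP at [0.22, -0.612, 0.303] pointing down, gripper open.
Joint ranges: [-179.41, 179.41], [-58.25, 129.5], [7.25, 145.43], [-54.29, 234.29], [11.92, 165.04], [-157.13, 157.13]. Speed limits (degrees/s): [147.25, 147.25, 180, 180, 180, 180].

INTERFACE

Orientations are given as [roll, pitch, yaw] about the fixed x, y, z axes, in that order (R = Rz(yaw) Ry(pitch) Rx(roll)).
In Python, from rig import robot gives the robot as it stands.
- The arm moves only by the tool move_arm, never from a script. Its argument "rows" is one flat list of numbers, 7 for each row, row after row: the turn, a rotation vector about the tool's x, y, z normalised to -1 to 1, where 1 is 180 degrees, then the shift along the tool's x, y, z normalised to -1 to 1, where 1 is 150 mm, then the opening, from 0 (shut) to 1 (fully open). In form: [ax, ay, az, tx, ty, tz, claw, ax, ay, az, tx, ty, tz, claw, ...]. A call has 1 to 5 rows; each row is the pose to reach, as a shift and turn from the pose commanded when the call began, along the tool's axes at that moment, turning the shorter way round; what a row does not reach only later rows make up. A row lasts 1/8 s, in which the tool goes at most 62.5 mm and 10.7 degrees, less where a joint would pass 70% of its speed; a pose out of reach is approached as far as the arm can. A call with a number of a shift or a turn outside -1 to 1 is refused whole. A call with a gripper value outside its range is refused whole. The fingers move at their own pace and stop on an object; the grip force is fixed at half the most. Time passes only in rows, so rows that repeat a pose let the fingers close. It gives the time, the measured TCP pose, the force, the opening and the grip force at its end, in the units of the state.
- robot.get_state(): the state, without advancing time (a new reading comes with each control period).
- robot.read_camera(name): name is "side" or "top"; returns (picture, depth): 384x512x3 uint8, red, green, blue; 384x512 float32, m along the optical axis (not along the pixel's ray), 0 where there is no reading.
- robot.calibration(name): a dict with "fov_y" (degrees; the focal length in pixels is half the picture's height over the tangent of half this angle, whatever the lens; pixels are square), "cx", "cy" (the principal point, pixels), "rvec" (rotation vector, rad) and "tvec" (3), from world to camera coordinates, as OpenCV has them. Camera axes: x right, y down, z forward; pixel columns grow to the right and rows downward; lengths in m; the calibration is good to about 2 mm. A picture is of the moment at which its call begins. calibration takes no time and is no camera call.
- robot.job_done(): hands the job in; it is judged then, once.
The state is a dict: "time_s": time; "joints": joint angles; "qd": joint speeds; "effort": joint torques, N m; "tool_pos": TCP position; "tcp_rot": TCP orientation; "ft_force": force on the tool from outside, world axes, zero at the start; "torque": the same for the moment, N m; "finger_gap": finger opening in m; "grip_force": force on a finger pad.
Only numpy, scipy, OpenCV 4.12 (cv2) and the standard library are available. Lean on these libraries where they do the work, as an engineer would, in place of code of your own. Each camera call takes 0.05 s, during which the arm holds its last target. There are 200 camera calls.

TASK

Build the little vanity tower on the marble coaster in the tray, one piece at a time from the bottom up: first the straight-sided wide white jar, then the square wooden trinket box, then the round metal tin, and last the ring stand, each upright and centred on the one below. Set every piece down gently rather than dropping it, and leave everything else on the dresser and in the tray where it is.

Things in the scene. Friction and masses are not known exactly. Their poses are not given: they have to be found in the camera images.
- coaster: Flat round marble coaster, 90 mm across, 6 mm thick, fixed on the tray floor, in the robot-side left or right half (its top is 14 mm above the dresser). Origin: centre of its underside, z up. The acacia tray is 280 x 340 mm, its walls 8 mm thick and only 20 mm high above the dresser; no wall or other thing comes within 60 mm of the coaster's centre.
- jar: Loose. Straight-sided wide white ceramic jar with a flat lid that does not come off: a plain upright cylinder 64 mm across and 40 mm high with a thin metal line near the top, about 0.22 kg. Starts upright on the dresser top beside the tray. Origin: centre of its underside, z up.
- box: Loose. Square acacia trinket box, shut for good, 54 x 54 mm and 34 mm high, flat top, small brass clasp on its -x side, about 0.1 kg. Starts upright on the dresser top beside the tray, turned by up to 0.6 rad either way. Origin: centre of its underside, z up, x and y square to the sides.
- tin: Loose. Round plain steel tin, flat top, 46 mm across and 28 mm high, about 0.06 kg. Starts upright on the dresser top beside the tray. Origin: centre of its underside, z up.
- ring_stand: Loose. White ceramic ring stand: a round foot 36 mm across and 7 mm high with an upright post 14 mm thick in the middle and a ball 16 mm across at the top, 57 mm high in all, about 0.06 kg. Starts upright on the dresser top beside the tray; pinch it by the post. Origin: centre of its underside, z up.
- cotton_jar: Bystander, loose: bellied white ceramic jar with a knobbed lid, 58 mm across and 63 mm high, standing in the tray in the front half that the coaster does not occupy. Not part of the tower. Origin: centre of its underside, z up.
- organizer: Bystander, loose: clear plastic seven-day pill organizer, empty and shut, 34 x 150 mm and 24 mm high, long along its y, in the back of the tray. Origin: centre of its underside, z up.
- roller: Bystander, loose: rose quartz facial roller with a steel frame, about 150 mm long along its y, 45 mm wide and 20 mm high, lying in the back of the tray. Origin: under the middle of its handle, z up.
- mascara: Bystander, loose: slim black mascara tube, 16 mm thick and 124 mm long along its y, lying in the back of the tray. Origin: under its middle, z up.
- polish: Bystander, loose: small square bottle of nail polish, 28 x 28 mm with a slim black cap, 62 mm high, standing on the dresser top among the pieces of the tower. Not part of the tower. Origin: centre of its underside, z up.

How it is judged:
By the outcome, as a careful person would: the job done as asked, in the order asked, and still so for the second after the job is handed in, with the robot touching nothing.
It also fails if it takes over 128 s, if anything falls off the work surface, if the arm or the gripper's body presses on something with over 40 N, if the wrist force passes 120 N, or if a joint passes its speed limit or range.

## Working session

There is one attempt and no reset: what is moved stays moved. The work goes in short steps, Python scripts to look and compute and a tool call to move; the robot and the scene stay as the last step left them, time stands still between calls to the robot, and variables do not carry over. Pictures are saved under pics/ and viewed, at most 14 in all, crops included, and the job is handed in when it is done.

Besides the shell and the picture viewer there is one more tool, called after "Emit:" in YAML: its name, and indented under it one key for each argument. move_arm: Moves the arm, as the interface text tells. Scaled input: -1 to 1 covers 150 mm each way for a shift and 180 degrees each way for a turn. Its arguments: {"type":"object","properties":{"rows":{"type":"array","items":{"type":"number","minimum":-1,"maximum":1}}},"required":["rows"]}

```bash
ls; mkdir -p pics
python3 - <<'E'
from rig import robot
import cv2,numpy as np
s=robot.get_state();print(s)
for n in("top","side"):
    p,d=robot.read_camera(n);cv2.imwrite(f"pics/{n}0.png",p[:,:,::-1]);np.save(f"pics/{n}0.npy",d)
    print(robot.calibration(n))
E
```

```text
pics
{'time_s': 0.0, 'joints': array([-8.01602465e+01,  1.40821084e+01,  8.93236657e+01, -1.36470724e-04,
        7.67017777e+01, -9.97445076e+00]), 'qd': array([ 0.10065537, -0.0729907 ,  0.04367277, -0.01368039, -0.05791957,
        0.04532062]), 'effort': array([ 9.27290166e-04, -4.15834308e+01, -3.14605129e+01,  6.85022981e-02,
        3.32416431e-02, -1.41388655e-04]), 'tool_pos': array([ 0.22027254, -0.61109912,  0.30157932]), 'tcp_rot': array([-1.79894051e+02, -1.84981806e-02,  1.98142187e+01]), 'ft_force': array([-0.02059825, -0.26124196, -0.46022312]), 'torque': array([ 0.04156942, -0.01202941,  0.03617173]), 'grip_force': 0.0, 'finger_gap': 0.09388849898330823}
{'fov_y': 53.95669272461829, 'cx': 257.2071972949914, 'cy': 192.1485658586956, 'rvec': array([ 2.16679115, -2.10502456,  0.17931694]), 'tvec': array([0.03900751, 0.55399585, 0.85823765])}
{'fov_y': 55.863270201265856, 'cx': 252.45889723367299, 'cy': 189.75797646905238, 'rvec': array([ 2.11232831, -0.1957673 ,  0.1428008 ]), 'tvec': array([-0.54356062,  0.12997269,  0.71761845])}
```

View pics/top0.png

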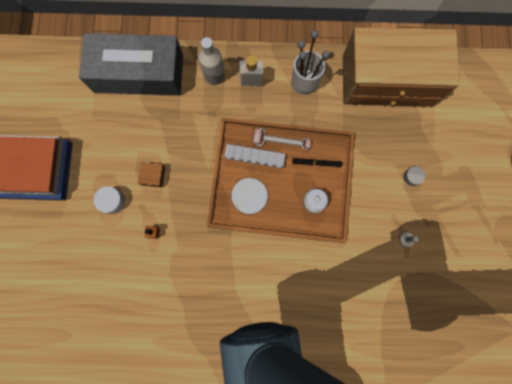

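View pics/side0.png

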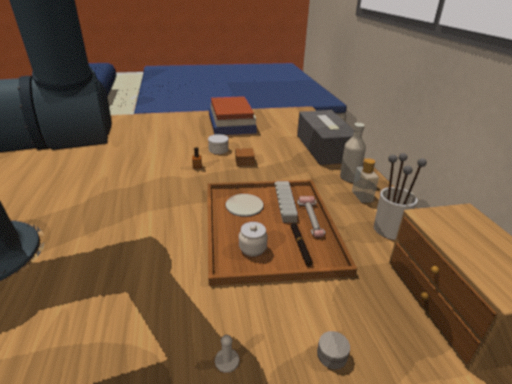

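Top view: jar (109,200), box (151,174), polish (152,231), coaster (249,196), cotton jar (316,201), tin (414,176), ring stand (408,240). In the side view these are jar (218,145), box (245,157), coaster (244,205), stand (227,355) and tin (334,350).

```bash
cat > h.py <<'E'
import numpy as np,cv2
from rig import robot
def cam(n):
    c=robot.calibration(n);f=192/np.tan(np.radians(c['fov_y'])/2)
    R=cv2.Rodrigues(np.array(c['rvec']))[0];return f,c['cx'],c['cy'],R,np.array(c['tvec'])
def cloud(n,d):
    f,cx,cy,R,t=cam(n);v,u=np.mgrid[:384,:512]
    P=np.dstack([(u-cx)/f*d,(v-cy)/f*d,d])
    return (P-t)@R
def ray(n,uv,z):
    f,cx,cy,R,t=cam(n);uv=np.atleast_2d(uv).astype(float)
    D=np.c_[(uv[:,0]-cx)/f,(uv[:,1]-cy)/f,np.ones(len(uv))]@R;o=-R.T@t
    return o+D*((z-o[2])/D[:,2])[:,None]
def proj(n,X):
    f,cx,cy,R,t=cam(n);c=np.atleast_2d(X)@R.T+t
    return np.c_[c[:,0]/c[:,2]*f+cx,c[:,1]/c[:,2]*f+cy]
def tri(uv1,uv2,n1="top",n2="side"):
    A=[]
    for n,(u,v) in((n1,uv1),(n2,uv2)):
        f,cx,cy,R,t=cam(n);K=np.array([[f,0,cx],[0,f,cy],[0,0,1]]);A.append(K@np.c_[R,t])
    X=cv2.triangulatePoints(A[0],A[1],np.array(uv1,float),np.array(uv2,float));return (X[:3]/X[3]).ravel()
E
python3 - <<'E'
from h import *
for n,seeds in(("top",dict(jar=(109,200),box=(151,174),pol=(152,231),coaster=(249,196),cot=(316,201),tin=(414,176),ring=(408,240))),("side",dict(jar=(218,142),box=(245,155),pol=(196,160),coaster=(244,205),cot=(252,238),tin=(334,345),ring=(227,350)))):
    d=np.load(f"pics/{n}0.npy");P=cloud(n,d);im=cv2.imread(f"pics/{n}0.png")
    print(n,"cam",-cam(n)[3].T@cam(n)[4],"table z",P[210:230,170:190,2].mean() if n=="top" else P[170:180,180:190,2].mean())
    for k,(u,v) in seeds.items():
        thr=0.011 if k in("coaster","cot") else .006
        lab=cv2.connectedComponents(((P[...,2]>thr)&(d>0)).astype(np.uint8),connectivity=4)[1]
        m=lab==lab[v,u]
        near=np.hypot(*(P[...,:2]-P[v,u,:2]).transpose(2,0,1))<.06
        m&=near
        z=P[m][:,2];zt=np.percentile(z,90)
        t=m&(P[...,2]>zt-.006)
        q=P[t]; 
        (c,r)=cv2.minEnclosingCircle(q[:,:2].astype(np.float32))
        print(k,"n",m.sum(),"zmax %.4f z90 %.4f"%(z.max(),zt),"top mean",q.mean(0).round(4),"n",len(q),"circ",np.round(c,4),round(r,4), "rect",cv2.minAreaRect((q[:,:2]*1000).astype(np.float32)) if k=="box" else "", "bbox mid",((q.min(0)+q.max(0))/2).round(4))
im=cv2.imread("pics/top0.png");a=cv2.resize(im[150:250,80:200],None,fx=4,fy=4,interpolation=3);b=cv2.resize(im[150:250,360:440],None,fx=4,fy=4,interpolation=3)
cv2.imwrite("pics/crop1.png",np.hstack([a,b[:, :320]]))
E
```

```text
top cam [0.40381956 0.05479629 0.93751372] table z 0.006081211181701408
jar n 659 zmax 0.0438 z90 0.0409 top mean [0.5255 0.4156 0.039 ] n 546 circ [0.5268 0.4157] 0.0326 rect  bbox mid [0.5256 0.4155 0.0394]
box n 569 zmax 0.0379 z90 0.0349 top mean [0.5928 0.3189 0.033 ] n 484 circ [0.5932 0.3189] 0.0368 rect ((593.1022338867188, 319.4637145996094), (55.051673889160156, 55.08782958984375), 85.68415832519531) bbox mid [0.5934 0.3193 0.0336]
pol n 167 zmax 0.0640 z90 0.0605 top mean [0.4505 0.3062 0.0603] n 32 circ [0.4505 0.306 ] 0.0065 rect  bbox mid [0.4504 0.3066 0.0597]
coaster n 933 zmax 0.0185 z90 0.0157 top mean [0.5482 0.0741 0.0138] n 933 circ [0.5488 0.0741] 0.045 rect  bbox mid [0.5495 0.0739 0.0148]
cot n 478 zmax 0.0717 z90 0.0617 top mean [ 0.5366 -0.0853  0.0603] n 337 circ [ 0.537  -0.0859] 0.0248 rect  bbox mid [ 0.5372 -0.0863  0.0639]
tin n 328 zmax 0.0316 z90 0.0298 top mean [ 0.6094 -0.3352  0.0279] n 269 circ [ 0.6102 -0.3359] 0.0233 rect  bbox mid [ 0.609  -0.3357  0.0278]
ring n 149 zmax 0.0602 z90 0.0545 top mean [ 0.4522 -0.3154  0.0543] n 36 circ [ 0.4519 
[... 520 characters left out ...]
ax 0.0635 z90 0.0575 top mean [0.4517 0.3068 0.0584] n 26 circ [0.4514 0.3076] 0.0085 rect  bbox mid [0.4519 0.3071 0.0578]
coaster n 631 zmax 0.0165 z90 0.0151 top mean [0.5485 0.0744 0.014 ] n 631 circ [0.5532 0.079 ] 0.0499 rect  bbox mid [0.549  0.079  0.0138]
cot n 812 zmax 0.0716 z90 0.0606 top mean [ 0.5368 -0.0867  0.0604] n 344 circ [ 0.5372 -0.0829] 0.0256 rect  bbox mid [ 0.5374 -0.083   0.0633]
tin n 936 zmax 0.0304 z90 0.0285 top mean [ 0.609  -0.335   0.0275] n 711 circ [ 0.6096 -0.333 ] 0.0234 rect  bbox mid [ 0.6096 -0.3335  0.0265]
ring n 502 zmax 0.0581 z90 0.0538 top mean [ 0.452  -0.3164  0.0536] n 102 circ [ 0.4521 -0.3151] 0.0077 rect  bbox mid [ 0.4522 -0.3153  0.0533]
```

View pics/crop1.png

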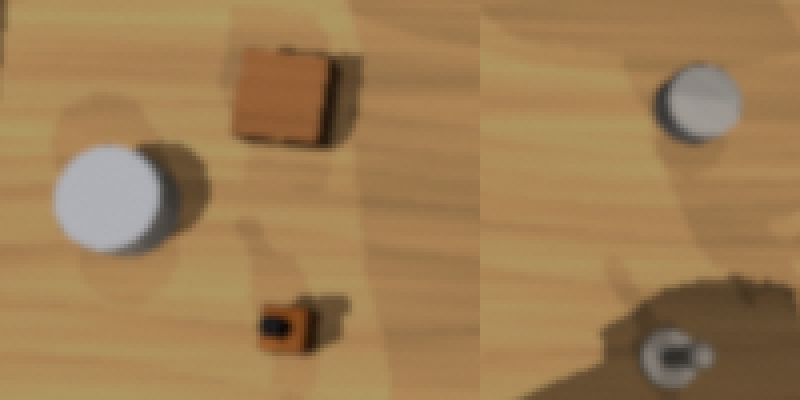

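Heights and positions from both views agree within about 2 mm. First I travel toward the jar and turn the fingers square to the box.

Emit:
move_arm:
  rows: [0,0,0.027,0.2,-0.2,0,1,0,0,0.053,0.4,-0.4,0,1,0,0,0.08,0.6,-0.6,0,1,0,0,0.107,0.8,-0.8,0,1,0,0,0.133,1,-1,0,1]

```text
time_s: 0.72
tool_pos: [0.3109, -0.4181, 0.3022]
tcp_rot: [-180.0, 0.0, -4.3]
ft_force: [-0.4, -0.9, -0.2]
finger_gap: 0.0941
grip_force: 0.0
```

```bash
cat >> h.py <<'E'
PT=dict(jar=(.5255,.4155),box=(.593,.319),coaster=(.5485,.0742),tin=(.6092,-.3352),ring=(.4522,-.3162))
def go(x,y,z,yaw=-4.3):
    "shift in normalised tool units from measured pose to TCP target"
    s=robot.get_state();p=s['tool_pos'];r=np.radians(s['tcp_rot'])
    from scipy.spatial.transform import Rotation as Ro
    R=Ro.from_euler('xyz',r);T=Ro.from_euler('xyz',[180,0,yaw],degrees=True)
    print("t",s['time_s'],"p",p.round(4),"rot",s['tcp_rot'].round(2),"F",np.round(s['ft_force'],1),"gap",round(s['finger_gap'],4),"grip",s['grip_force'])
    print("shift",(R.inv().apply(np.array([x,y,z])-p)/.15).round(3),"turn",((R.inv()*T).as_rotvec()/np.pi).round(4))
E
python3 - <<'E'
from h import *
go(*PT['jar'],.2)
for n in("top",):
    d=np.load("pics/top0.npy");P=cloud(n,d);print("books z",P[140:195,5:50,2].mean(), P[140:195,62:70,:].reshape(-1,3).mean(0))
E
```

```text
t 0.725 p [ 0.3109 -0.4181  0.3022] rot [-1.7996e+02  2.0000e-02 -4.2900e+00] F [-0.4 -0.9 -0.2] gap 0.0941 grip 0.0
shift [ 1.011 -5.648  0.685] turn [-0.0002  0.0001  0.    ]
books z 0.07511918543472566 [0.60671267 0.5342813  0.01863866]
```

Emit:
move_arm:
  rows: [0,0,0,0.042,-0.235,0,1,0,0,0,0.084,-0.47,0,1,0,0,0,0.126,-0.705,0,1,0,0,0,0.168,-0.94,0,1]

```text
time_s: 1.23
tool_pos: [0.3459, -0.2794, 0.3023]
tcp_rot: [-180.0, 0.0, -4.1]
ft_force: [0.8, -0.1, -0.2]
finger_gap: 0.0942
grip_force: 0.0
```

Emit:
move_arm:
  rows: [0,0,0,0.042,-0.235,0,1,0,0,0,0.084,-0.47,0,1,0,0,0,0.126,-0.705,0,1,0,0,0,0.168,-0.94,0,1]

```text
time_s: 1.72
tool_pos: [0.3811, -0.1407, 0.3023]
tcp_rot: [-180.0, 0.0, -4.1]
ft_force: [0.4, 0.4, 0.8]
finger_gap: 0.094
grip_force: 0.0
```

Emit:
move_arm:
  rows: [0,0,0,0.042,-0.235,0,1,0,0,0,0.084,-0.47,0,1,0,0,0,0.126,-0.705,0,1,0,0,0,0.168,-0.94,0,1]

```text
time_s: 2.22
tool_pos: [0.4164, -0.0019, 0.3024]
tcp_rot: [-180.0, 0.0, -4.1]
ft_force: [-0.6, 0.1, -0.1]
finger_gap: 0.0941
grip_force: 0.0
```

Emit:
move_arm:
  rows: [0,0,0,0.042,-0.235,0,1,0,0,0,0.084,-0.47,0,1,0,0,0,0.126,-0.705,0,1,0,0,0,0.168,-0.94,0,1]

```text
time_s: 2.72
tool_pos: [0.4516, 0.1369, 0.3023]
tcp_rot: [180.0, 0.0, -4.1]
ft_force: [0.0, -1.6, -0.1]
finger_gap: 0.0941
grip_force: 0.0
```

Emit:
move_arm:
  rows: [0,0,0,0.042,-0.235,0,1,0,0,0,0.084,-0.47,0,1,0,0,0,0.126,-0.705,0,1,0,0,0,0.168,-0.94,0,1,0,0,0,0.168,-0.94,0,1]

```text
time_s: 3.35
tool_pos: [0.4868, 0.2759, 0.302]
tcp_rot: [180.0, 0.1, -4.0]
ft_force: [-0.6, -0.2, 0.4]
finger_gap: 0.0937
grip_force: 0.0
```

```bash
python3 -c "
from h import *
go(*PT['jar'],.2)"
```

```text
t 3.35 p [0.4868 0.2759 0.302 ] rot [ 1.7998e+02  6.0000e-02 -3.9700e+00] F [-0.6 -0.2  0.4] gap 0.0937 grip 0.0
shift [ 0.193 -0.947  0.68 ] turn [0.0001 0.0003 0.0018]
```

Emit:
move_arm:
  rows: [0,0,0,0.05,-0.24,0.14,1,0,0,0,0.1,-0.48,0.28,1,0,0,0.002,0.15,-0.72,0.42,1,0,0,0.002,0.193,-0.947,0.56,1,0,0,0.002,0.193,-0.947,0.68,1]

```text
time_s: 3.98
tool_pos: [0.5261, 0.4144, 0.1994]
tcp_rot: [180.0, 0.0, -4.4]
ft_force: [0.1, 0.3, 0.7]
finger_gap: 0.0941
grip_force: 0.0
```

```bash
python3 -c "
from h import *
go(*PT['jar'],.103)"
```

```text
t 3.975 p [0.5261 0.4144 0.1994] rot [ 1.7996e+02  4.0000e-02 -4.4100e+00] F [0.1 0.3 0.7] gap 0.0941 grip 0.0
shift [-0.004 -0.008  0.642] turn [ 0.0002  0.0002 -0.0006]
```

Emit:
move_arm:
  rows: [0,0,0,-0.004,-0.008,0.2,1,0,0,0,-0.004,-0.008,0.4,1,0,0,0,-0.004,-0.008,0.54,1,0,0,0,-0.004,-0.008,0.64,1,0,0,0,-0.004,-0.008,0.64,0.6]

```text
time_s: 4.6
tool_pos: [0.5253, 0.4147, 0.1037]
tcp_rot: [179.9, 0.1, -4.5]
ft_force: [-0.4, -0.3, -1.1]
finger_gap: 0.0871
grip_force: 0.0
```

Emit:
move_arm:
  rows: [0,0,0,0,0,0,0.6,0,0,0,0,0,0,0.6,0,0,0,0,0,0,0.6,0,0,0,0,0,0,0.6,0,0,0,0,0,0,0.6]

```text
time_s: 5.22
tool_pos: [0.5263, 0.4161, 0.106]
tcp_rot: [-179.9, -0.1, -4.5]
ft_force: [0.3, 1.4, 5.6]
finger_gap: 0.0634
grip_force: 30.0
```

Emit:
move_arm:
  rows: [0,0,0,0,0,0,0.5,0,0,0,0,0,-0.06,0.5,0,0,0,0,0,-0.2,0.5,0,0,0,0,0,-0.4,0.5,0,0,0,0,0,-0.5,0.5]

```text
time_s: 5.85
tool_pos: [0.5263, 0.4156, 0.1823]
tcp_rot: [-179.9, -0.1, -4.5]
ft_force: [0.5, -0.2, -2.8]
finger_gap: 0.0636
grip_force: 30.0
```

```bash
python3 -c "
from h import *
go(*PT['coaster'],.19)
p,d=robot.read_camera('side');cv2.imwrite('pics/s1.png',p[:,:,::-1]);cv2.imwrite('pics/s1c.png',cv2.resize(p[80:200,150:310,::-1],None,fx=4,fy=4,interpolation=3))"
```

```text
t 5.85 p [0.5263 0.4156 0.1823] rot [-1.7992e+02 -1.5000e-01 -4.4900e+00] F [ 0.5 -0.2 -2.8] gap 0.0636 grip 29.998058527708054
shift [ 0.326  2.257 -0.053] turn [-0.0004 -0.0008 -0.001 ]
```

View pics/s1c.png

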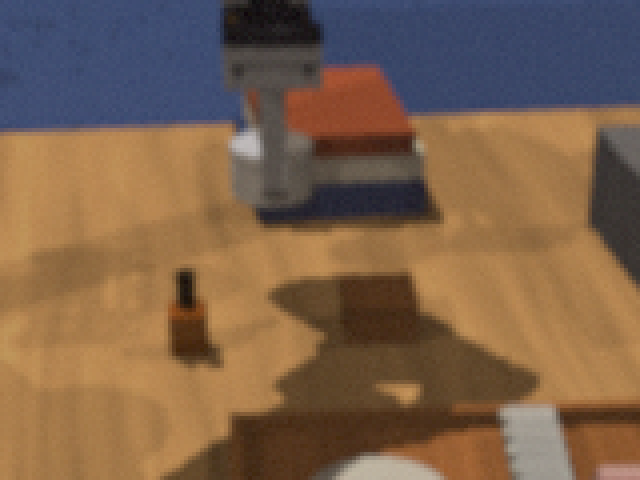

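Emit:
move_arm:
  rows: [0,0,0,0.02,0.12,-0.03,0.5,0,0,0,0.05,0.28,-0.05,0.5,0,0,0,0.08,0.46,-0.05,0.5,0,0,0,0.11,0.65,-0.05,0.5,0,0,0,0.14,0.83,-0.05,0.5]

```text
time_s: 6.52
tool_pos: [0.5363, 0.2868, 0.186]
tcp_rot: [179.9, 0.1, -4.6]
ft_force: [1.0, -0.5, -3.1]
finger_gap: 0.0635
grip_force: 30.0
```

Emit:
move_arm:
  rows: [0,0,0,0.03,0.18,0,0.5,0,0,0,0.06,0.36,0,0.5,0,0,0,0.09,0.54,0,0.5,0,0,0,0.11,0.7,0,0.5,0,0,0,0.13,0.82,0,0.5]

```text
time_s: 7.15
tool_pos: [0.5459, 0.1632, 0.1863]
tcp_rot: [180.0, 0.1, -4.6]
ft_force: [0.8, 0.3, -3.3]
finger_gap: 0.0634
grip_force: 30.0
```

Emit:
move_arm:
  rows: [0,0,0,0.03,0.2,0,0.5,0,0,0,0.05,0.38,0,0.5,0,0,0,0.06,0.52,0,0.5,0,0,0,0.06,0.6,0,0.5,0,0,0,0.06,0.6,0,0.5]

```text
time_s: 7.78
tool_pos: [0.5483, 0.0743, 0.1869]
tcp_rot: [-180.0, 0.0, -4.6]
ft_force: [0.2, 0.2, -2.6]
finger_gap: 0.0637
grip_force: 30.0
```

```bash
python3 -c "
from h import *
go(*PT['coaster'],.13)"
```

```text
t 7.775 p [0.5483 0.0743 0.1869] rot [-1.7999e+02  3.0000e-02 -4.5700e+00] F [ 0.2  0.2 -2.6] gap 0.0637 grip 29.997960180044174
shift [0.002 0.001 0.38 ] turn [-0.0001  0.0002 -0.0015]
```

Emit:
move_arm:
  rows: [0,0,0,0,0,0.1,0.5,0,0,0,0,0,0.22,0.5,0,0,0,0,0,0.33,0.5,0,0,0,0,0,0.38,0.5,0,0,0,0,0,0.4,0.5]

```text
time_s: 8.4
tool_pos: [0.5483, 0.0752, 0.1263]
tcp_rot: [180.0, 0.1, -4.5]
ft_force: [0.3, -0.7, -2.4]
finger_gap: 0.0637
grip_force: 30.0
```

```bash
python3 -c "
from h import *
go(*PT['coaster'],.120)
p,d=robot.read_camera('top');cv2.imwrite('pics/t2.png',p[:,:,::-1])
p,d=robot.read_camera('side');cv2.imwrite('pics/s2.png',cv2.resize(p[140:260,180:340,::-1],None,fx=4,fy=4,interpolation=3))
print(proj('top',[[.5485,.0742,.03]]))"
```

```text
t 8.4 p [0.5483 0.0752 0.1263] rot [ 1.80e+02  6.00e-02 -4.48e+00] F [ 0.3 -0.7 -2.4] gap 0.0637 grip 29.997961968183517
shift [0.002 0.006 0.042] turn [ 0.      0.0004 -0.001 ]
[[249.25573397 194.66227315]]
```

View pics/s2.png

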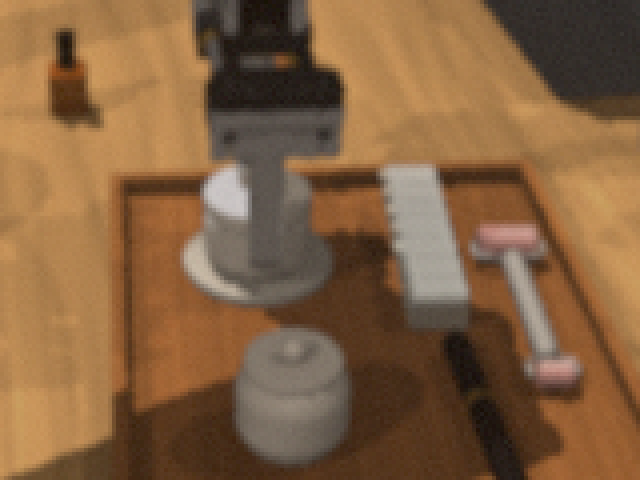

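The jar hangs level just above the coaster (centre near (258,230) in this crop) and looks centred. I lower it in 1 mm rows.

Emit:
move_arm:
  rows: [0,0,0,0,0,0.01,0.5,0,0,0,0,0.003,0.02,0.5,0,0,0,0,0.003,0.026,0.5,0,0,0,0,0.003,0.032,0.5,0,0,0,0,0.003,0.032,0.5]

```text
time_s: 9.12
tool_pos: [0.5485, 0.0746, 0.1223]
tcp_rot: [-180.0, 0.0, -4.5]
ft_force: [-0.2, 0.2, -2.9]
finger_gap: 0.0636
grip_force: 30.0
```

Emit:
move_arm:
  rows: [0,0,0,0,0,0.005,0.5,0,0,0,0,0,0.01,0.5,0,0,0,0,0,0.01,0.5]

```text
time_s: 9.5
tool_pos: [0.5485, 0.0746, 0.1208]
tcp_rot: [180.0, 0.0, -4.5]
ft_force: [-0.8, -0.3, -2.4]
finger_gap: 0.0636
grip_force: 30.0
```

Emit:
move_arm:
  rows: [0,0,0,0,0,0.004,0.5,0,0,0,0,0,0.007,0.5,0,0,0,0,0,0.007,0.5]

```text
time_s: 9.88
tool_pos: [0.5486, 0.0746, 0.12]
tcp_rot: [180.0, 0.0, -4.5]
ft_force: [-1.3, -0.1, -0.3]
finger_gap: 0.0636
grip_force: 30.0
```

Emit:
move_arm:
  rows: [0,0,0,0,0,0.004,0.5,0,0,0,0,0,0.007,0.5,0,0,0,0,0,0.007,0.5]

```text
time_s: 10.25
tool_pos: [0.5487, 0.0746, 0.12]
tcp_rot: [180.0, 0.0, -4.5]
ft_force: [-5.4, 0.1, 9.5]
finger_gap: 0.064
grip_force: 30.0
```

Emit:
move_arm:
  rows: [0,0,0,0,0,-0.005,0.5,0,0,0,0,0,-0.005,0.72,0,0,0,0,0,-0.005,0.8,0,0,0,0,0,-0.005,0.88,0,0,0,0,0,-0.005,0.88]

```text
time_s: 10.88
tool_pos: [0.5486, 0.0746, 0.1195]
tcp_rot: [-180.0, -0.0, -4.5]
ft_force: [-0.2, 0.2, 0.2]
finger_gap: 0.0827
grip_force: 0.0
```

Emit:
move_arm:
  rows: [0,0,0,0,0,-0.05,0.88,0,0,0,0,0,-0.2,0.88,0,0,0,0,0,-0.4,0.88,0,0,0,0,0,-0.55,0.95,0,0,0,0,0,-0.6,0.95]

```text
time_s: 11.5
tool_pos: [0.5493, 0.0746, 0.2116]
tcp_rot: [-180.0, -0.2, -4.5]
ft_force: [-0.4, -0.6, -0.4]
finger_gap: 0.0892
grip_force: 0.0
```

```bash
python3 -c "
from h import *
go(*PT['box'],.2)"
```

```text
t 11.5 p [0.5493 0.0746 0.2116] rot [-180.     -0.2    -4.48] F [-0.4 -0.6 -0.4] gap 0.0892 grip 0.0
shift [ 0.163 -1.647  0.078] turn [-0.     -0.0011 -0.001 ]
```

Emit:
move_arm:
  rows: [0,0,0,0.02,-0.2,0,1,0,0,0,0.04,-0.4,0,1,0,0,0,0.06,-0.6,0,1,0,0,0,0.08,-0.823,0,1]

```text
time_s: 12.0
tool_pos: [0.5699, 0.1975, 0.2087]
tcp_rot: [180.0, 0.1, -4.5]
ft_force: [0.2, 0.1, 0.7]
finger_gap: 0.0938
grip_force: 0.0
```

Emit:
move_arm:
  rows: [0,0,0,0.02,-0.2,0.02,1,0,0,0,0.04,-0.4,0.04,1,0,0,0,0.06,-0.65,0.07,1,0,0,0,0.083,-0.823,0.08,1,0,0,0,0.083,-0.823,0.08,1]

```text
time_s: 12.62
tool_pos: [0.5917, 0.3199, 0.1964]
tcp_rot: [180.0, 0.1, -4.4]
ft_force: [-0.7, -0.3, 0.1]
finger_gap: 0.094
grip_force: 0.0
```

```bash
cat >> h.py <<'E'
def look(tag,n,seed,xy,zt,tol=.006,rad=.06):
    "top face of the thing near xy at height zt: colour-free depth mask, mean of top points"
    p,d=robot.read_camera(n);cv2.imwrite(f"pics/{tag}_{n}.png",p[:,:,::-1]);P=cloud(n,d)
    m=(d>0)&(abs(P[...,2]-zt)<tol)&(np.hypot(P[...,0]-xy[0],P[...,1]-xy[1])<rad)
    q=P[m]
    print(n,"n",len(q),"mean",q.mean(0).round(4),"mid",((q.min(0)+q.max(0))/2).round(4),"circ",np.round(cv2.minEnclosingCircle(q[:,:2].astype(np.float32)),4) if 0 else [np.round(a,4) for a in cv2.minEnclosingCircle(q[:,:2].astype(np.float32))])
    return P
E
python3 -c "
from h import *
go(*PT['box'],.1)
look('jarp','top',None,PT['coaster'],.054);look('jarp','side',None,PT['coaster'],.054)"
```

```text
t 12.625 p [0.5917 0.3199 0.1964] rot [ 1.7997e+02  8.0000e-02 -4.3600e+00] F [-0.7 -0.3  0.1] gap 0.094 grip 0.0
shift [0.01  0.005 0.643] turn [ 0.0002  0.0004 -0.0004]
top n 553 mean [0.5473 0.0728 0.0534] mid [0.5472 0.0721 0.0536] circ [array([0.5475, 0.0729]), np.float64(0.0318)]
side n 350 mean [0.5475 0.0714 0.0536] mid [0.5478 0.0761 0.0525] circ [array([0.547 , 0.0755]), np.float64(0.0335)]
```

Jar stands at (0.5475, 0.073), top at 54 mm: centred within about 1 mm. Next the box.

Emit:
move_arm:
  rows: [0,0,0,0.008,0.004,0.2,1,0,0,0,0.008,0.004,0.4,1,0,0,0,0.008,0.004,0.54,1,0,0,0,0.008,0.004,0.63,1,0,0,0,0.008,0.004,0.63,0.7]

```text
time_s: 13.35
tool_pos: [0.593, 0.3177, 0.1022]
tcp_rot: [180.0, 0.1, -4.5]
ft_force: [-0.6, 0.4, -0.3]
finger_gap: 0.087
grip_force: 0.0
```

Emit:
move_arm:
  rows: [0,0,0,0,0,0,0.5,0,0,0,0,0,0,0.5,0,0,0,0,0,0,0.45,0,0,0,0,0,0,0.45,0,0,0,0,0,0,0.45]

```text
time_s: 13.98
tool_pos: [0.5938, 0.3185, 0.1039]
tcp_rot: [-179.9, -0.1, -4.5]
ft_force: [-0.6, 0.5, 3.8]
finger_gap: 0.054
grip_force: 30.0
```

Emit:
move_arm:
  rows: [0,0,0,0,0,0,0.4,0,0,0,0,0,-0.06,0.4,0,0,0,0,0,-0.25,0.4,0,0,0,0,0,-0.5,0.4,0,0,0,0,0,-0.65,0.4]

```text
time_s: 14.6
tool_pos: [0.5937, 0.318, 0.2023]
tcp_rot: [-180.0, -0.1, -4.5]
ft_force: [0.1, -1.0, -0.2]
finger_gap: 0.0539
grip_force: 30.0
```

```bash
python3 -c "
from h import *
go(.548,.0735,.2)"
```

```text
t 14.6 p [0.5937 0.318  0.2023] rot [-1.7999e+02 -8.0000e-02 -4.4900e+00] F [ 0.1 -1.  -0.2] gap 0.0539 grip 29.99927133321762
shift [-0.176  1.649  0.015] turn [-0.     -0.0004 -0.0011]
```

Emit:
move_arm:
  rows: [0,0,0,-0.02,0.14,0,0.4,0,0,0,-0.04,0.32,0,0.4,0,0,0,-0.06,0.5,0,0.4,0,0,0,-0.08,0.68,0,0.4,0,0,0,-0.1,0.86,0,0.4]

```text
time_s: 15.22
tool_pos: [0.5676, 0.1896, 0.2]
tcp_rot: [180.0, 0.1, -4.5]
ft_force: [0.1, 0.4, -0.3]
finger_gap: 0.0536
grip_force: 30.0
```

Emit:
move_arm:
  rows: [0,0,0,-0.02,0.2,0,0.4,0,0,0,-0.04,0.4,0,0.4,0,0,0,-0.06,0.6,0,0.4,0,0,0,-0.075,0.73,0,0.4,0,0,0,-0.076,0.789,0,0.4]

```text
time_s: 15.85
tool_pos: [0.5474, 0.0728, 0.2003]
tcp_rot: [-180.0, 0.0, -4.5]
ft_force: [-0.4, 0.1, -1.3]
finger_gap: 0.0537
grip_force: 30.0
```

Emit:
move_arm:
  rows: [0,0,0,0,0,0,0.4,0,0,0,0,0,0.07,0.4,0,0,0,0,0,0.15,0.4,0,0,0,0,0,0.21,0.4,0,0,0,0,0,0.24,0.4]

```text
time_s: 16.48
tool_pos: [0.5472, 0.0738, 0.1633]
tcp_rot: [180.0, 0.1, -4.5]
ft_force: [0.8, 0.7, -1.1]
finger_gap: 0.0537
grip_force: 30.0
```

```bash
python3 -c "
from h import *
go(.548,.0735,.1575)
p,d=robot.read_camera('side');cv2.imwrite('pics/s3.png',cv2.resize(p[140:260,180:340,::-1],None,fx=4,fy=4,interpolation=3))"
```

```text
t 16.475 p [0.5472 0.0738 0.1633] rot [ 1.80e+02  1.00e-01 -4.47e+00] F [ 0.8  0.7 -1.1] gap 0.0537 grip 29.999096989631653
shift [0.005 0.002 0.039] turn [ 0.      0.0005 -0.0009]
```

View pics/s3.png

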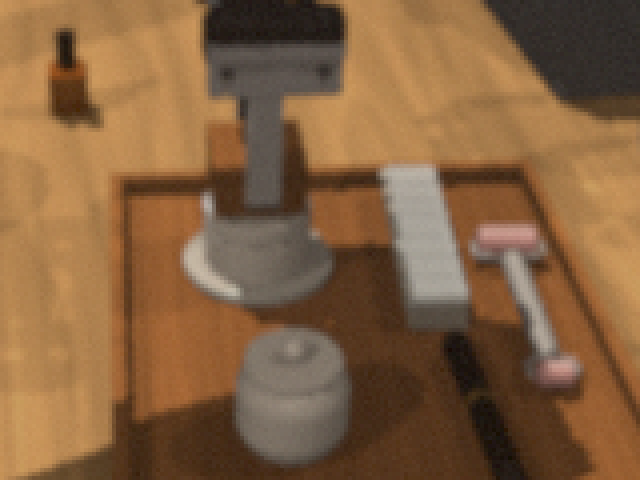

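The box hangs centred over the jar (box columns 208–308, jar 203–312). I lower it gently.

Emit:
move_arm:
  rows: [0,0,0,0.002,0.001,0.01,0.4,0,0,0,0.002,0.001,0.018,0.4,0,0,0,0.002,0.001,0.024,0.4,0,0,0,0.002,0.001,0.028,0.4,0,0,0,0.002,0.001,0.028,0.4]

```text
time_s: 17.15
tool_pos: [0.548, 0.0734, 0.1603]
tcp_rot: [180.0, -0.0, -4.5]
ft_force: [-0.5, -0.3, -1.1]
finger_gap: 0.0538
grip_force: 30.0
```

Emit:
move_arm:
  rows: [0,0,0,0,0,0.004,0.4,0,0,0,0,0,0.007,0.4,0,0,0,0,0,0.007,0.4]

```text
time_s: 17.52
tool_pos: [0.548, 0.0734, 0.1592]
tcp_rot: [-180.0, 0.0, -4.5]
ft_force: [0.1, -1.2, -1.2]
finger_gap: 0.0534
grip_force: 30.0
```

Emit:
move_arm:
  rows: [0,0,0,0,0,0.004,0.4,0,0,0,0,0,0.006,0.4,0,0,0,0,0,0.006,0.4]

```text
time_s: 17.9
tool_pos: [0.5479, 0.0734, 0.1583]
tcp_rot: [-180.0, 0.0, -4.5]
ft_force: [-0.0, 0.2, -0.7]
finger_gap: 0.0539
grip_force: 30.0
```

Emit:
move_arm:
  rows: [0,0,0,0,0,0.003,0.4,0,0,0,0,0,0.005,0.4,0,0,0,0,0,0.005,0.4]

```text
time_s: 18.27
tool_pos: [0.548, 0.0734, 0.1579]
tcp_rot: [180.0, -0.0, -4.5]
ft_force: [-2.3, 0.1, 1.0]
finger_gap: 0.0542
grip_force: 30.0
```

Emit:
move_arm:
  rows: [0,0,0,0,0,0,0.6,0,0,0,0,0,0,0.68,0,0,0,0,0,0,0.76,0,0,0,0,0,0,0.8,0,0,0,0,0,0,0.8]

```text
time_s: 18.9
tool_pos: [0.548, 0.0734, 0.1576]
tcp_rot: [180.0, 0.0, -4.5]
ft_force: [0.2, -0.5, 0.3]
finger_gap: 0.0752
grip_force: 0.0
```

Emit:
move_arm:
  rows: [0,0,0,0,0,-0.05,0.8,0,0,0,0,0,-0.2,0.8,0,0,0,0,0,-0.4,0.8,0,0,0,0,0,-0.5,0.8,0,0,0,0,0,-0.5,0.8]

```text
time_s: 19.52
tool_pos: [0.5486, 0.0734, 0.2339]
tcp_rot: [-180.0, -0.2, -4.5]
ft_force: [0.4, 0.6, -0.8]
finger_gap: 0.075
grip_force: 0.0
```

```bash
python3 -c "
from h import *
go(*PT['tin'],.2)"
```

```text
t 19.525 p [0.5486 0.0734 0.2339] rot [-1.80e+02 -1.50e-01 -4.49e+00] F [ 0.4  0.6 -0.8] gap 0.075 grip 0.0
shift [0.615 2.684 0.227] turn [-0.     -0.0009 -0.001 ]
```

Emit:
move_arm:
  rows: [0,0,0,0.05,0.22,0,0.85,0,0,0,0.1,0.45,0,0.85,0,0,0,0.15,0.67,0,0.85,0,0,0,0.205,0.895,0,0.85]

```text
time_s: 20.02
tool_pos: [0.5675, -0.0637, 0.231]
tcp_rot: [-180.0, 0.1, -4.5]
ft_force: [0.1, 0.8, 0.6]
finger_gap: 0.0797
grip_force: 0.0
```

Emit:
move_arm:
  rows: [0,0,0,0.05,0.22,0,0.85,0,0,0,0.1,0.45,0,0.85,0,0,0,0.15,0.67,0,0.85,0,0,0,0.205,0.895,0,0.85]

```text
time_s: 20.52
tool_pos: [0.5877, -0.1998, 0.2308]
tcp_rot: [-179.9, 0.1, -4.5]
ft_force: [0.2, 1.2, 1.3]
finger_gap: 0.0794
grip_force: 0.0
```

Emit:
move_arm:
  rows: [0,0,0,0.05,0.22,0.05,0.85,0,0,0,0.1,0.45,0.1,0.85,0,0,0,0.15,0.7,0.18,0.85,0,0,0,0.205,0.895,0.23,0.85,0,0,0,0.205,0.895,0.23,0.85]

```text
time_s: 21.15
tool_pos: [0.6074, -0.3364, 0.1954]
tcp_rot: [-179.9, 0.2, -4.6]
ft_force: [0.1, 0.2, -0.0]
finger_gap: 0.0794
grip_force: 0.0
```

```bash
python3 -c "
from h import *
go(*PT['tin'],.101)
look('boxp','top',None,PT['coaster'],.088);look('boxp','side',None,PT['coaster'],.088)"
```

```text
t 21.15 p [ 0.6074 -0.3364  0.1954] rot [-179.88    0.18   -4.62] F [ 0.1  0.2 -0. ] gap 0.0794 grip 0.0
shift [ 0.013 -0.008  0.629] turn [-0.0007  0.001  -0.0018]
top n 551 mean [0.5468 0.0717 0.0873] mid [0.547  0.0724 0.0875] circ [array([0.5471, 0.0716]), np.float64(0.037)]
side n 325 mean [0.5467 0.0702 0.0875] mid [0.5471 0.0747 0.086 ] circ [array([0.5477, 0.0736]), np.float64(0.0367)]
```

Box sits at (0.547, 0.072), top at 88 mm. Next the tin.

Emit:
move_arm:
  rows: [0,0,0,0.008,-0.006,0.2,0.85,0,0,0,0.008,-0.006,0.4,0.85,0,0,0,0.008,-0.006,0.54,0.85,0,0,0,0.008,-0.006,0.62,0.85,0,0,0,0.008,-0.006,0.62,0.65]

```text
time_s: 21.88
tool_pos: [0.6095, -0.334, 0.1045]
tcp_rot: [-180.0, 0.1, -4.5]
ft_force: [0.1, -0.2, -0.5]
finger_gap: 0.0728
grip_force: 0.0
```

Emit:
move_arm:
  rows: [0,0,0,0,0,0,0.5,0,0,0,0,0,0,0.42,0,0,0,0,0,0,0.4,0,0,0,0,0,0,0.4,0,0,0,0,0,0,0.4]

```text
time_s: 22.5
tool_pos: [0.6101, -0.3348, 0.106]
tcp_rot: [180.0, -0.1, -4.5]
ft_force: [-0.8, 0.4, 3.7]
finger_gap: 0.0457
grip_force: 30.0
```

Emit:
move_arm:
  rows: [0,0,0,0,0,0,0.35,0,0,0,0,0,-0.06,0.35,0,0,0,0,0,-0.3,0.35,0,0,0,0,0,-0.6,0.35,0,0,0,0,0,-0.9,0.35]

```text
time_s: 23.12
tool_pos: [0.6093, -0.3342, 0.2408]
tcp_rot: [-180.0, 0.1, -4.5]
ft_force: [-0.3, -0.4, -0.5]
finger_gap: 0.0455
grip_force: 30.0
```

```bash
python3 -c "
from h import *
go(.5475,.073,.24)
p,d=robot.read_camera('side');cv2.imwrite('pics/s4.png',cv2.resize(p[200:384,250:450,::-1],None,fx=3,fy=3,interpolation=3))"
```

```text
t 23.125 p [ 0.6093 -0.3342  0.2408] rot [-1.7995e+02  7.0000e-02 -4.4900e+00] F [-0.3 -0.4 -0.5] gap 0.0455 grip 29.999713897705078
shift [-0.623 -2.674  0.008] turn [-0.0003  0.0004 -0.001 ]
```

View pics/s4.png

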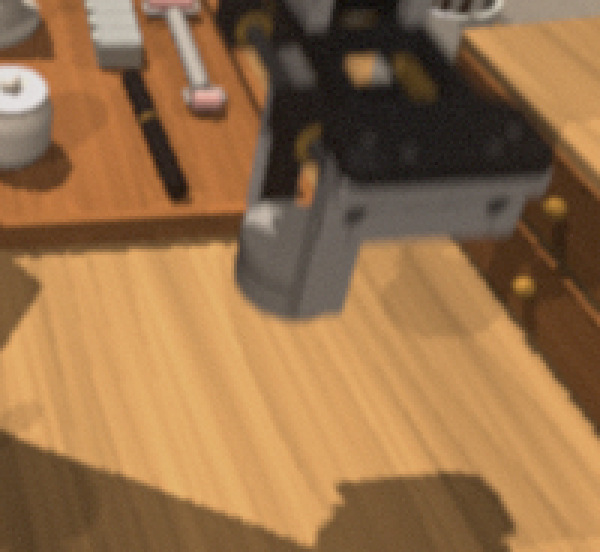

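Tin held upright at the fingertips; carrying it to the tower.

Emit:
move_arm:
  rows: [0,0,0,-0.04,-0.14,0,0.35,0,0,0,-0.08,-0.32,0,0.35,0,0,0,-0.13,-0.53,0,0.35,0,0,0,-0.18,-0.74,0,0.35,0,0,0,-0.22,-0.94,0,0.35]

```text
time_s: 23.8
tool_pos: [0.5873, -0.1901, 0.2394]
tcp_rot: [-180.0, 0.0, -4.5]
ft_force: [0.4, -1.0, -1.0]
finger_gap: 0.0451
grip_force: 30.0
```

Emit:
move_arm:
  rows: [0,0,0,-0.04,-0.2,0,0.35,0,0,0,-0.08,-0.4,0,0.35,0,0,0,-0.13,-0.6,0,0.35,0,0,0,-0.18,-0.8,0,0.35,0,0,0,-0.21,-0.95,0,0.35]

```text
time_s: 24.42
tool_pos: [0.567, -0.0455, 0.2396]
tcp_rot: [-180.0, 0.0, -4.5]
ft_force: [0.4, 0.6, 0.2]
finger_gap: 0.0456
grip_force: 30.0
```

Emit:
move_arm:
  rows: [0,0,0,-0.04,-0.18,0,0.35,0,0,0,-0.08,-0.36,0,0.35,0,0,0,-0.13,-0.54,0,0.35,0,0,0,-0.17,-0.68,0,0.35,0,0,0,-0.193,-0.784,0,0.35]

```text
time_s: 25.05
tool_pos: [0.5476, 0.0736, 0.2399]
tcp_rot: [180.0, 0.0, -4.5]
ft_force: [0.0, -1.2, -0.8]
finger_gap: 0.0455
grip_force: 30.0
```

Emit:
move_arm:
  rows: [0,0,0,0,0,0,0.35,0,0,0,0,0,0.07,0.35,0,0,0,0,0,0.15,0.35,0,0,0,0,0,0.22,0.35,0,0,0,0,0,0.25,0.35]

```text
time_s: 25.68
tool_pos: [0.5474, 0.0724, 0.2012]
tcp_rot: [180.0, 0.1, -4.5]
ft_force: [-1.2, -0.5, -0.5]
finger_gap: 0.0452
grip_force: 30.0
```

```bash
python3 -c "
from h import *
go(.5475,.073,.1935)
p,d=robot.read_camera('side');cv2.imwrite('pics/s5.png',cv2.resize(p[110:230,180:340,::-1],None,fx=4,fy=4,interpolation=3))"
```

```text
t 25.675 p [0.5474 0.0724 0.2012] rot [ 1.80e+02  1.10e-01 -4.51e+00] F [-1.2 -0.5 -0.5] gap 0.0452 grip 29.9998739361763
shift [ 0.    -0.004  0.051] turn [ 0.      0.0006 -0.0012]
```

View pics/s5.png

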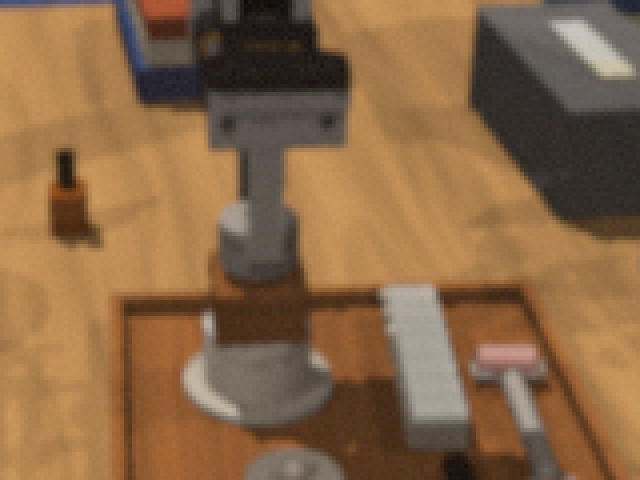

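Tin centre column 258, box 259: aligned. Lowering.

Emit:
move_arm:
  rows: [0,0,0,0,-0.002,0.012,0.35,0,0,0,0,-0.002,0.022,0.35,0,0,0,0,-0.002,0.03,0.35,0,0,0,0,-0.002,0.034,0.35,0,0,0,0,-0.002,0.034,0.35]

```text
time_s: 26.35
tool_pos: [0.5479, 0.073, 0.1975]
tcp_rot: [-180.0, -0.0, -4.5]
ft_force: [0.6, -0.2, -0.9]
finger_gap: 0.0456
grip_force: 30.0
```

Emit:
move_arm:
  rows: [0,0,0,0,0,0.004,0.35,0,0,0,0,0,0.007,0.35,0,0,0,0,0,0.007,0.35]

```text
time_s: 26.72
tool_pos: [0.5479, 0.073, 0.1964]
tcp_rot: [-180.0, 0.0, -4.5]
ft_force: [0.7, -0.8, -0.6]
finger_gap: 0.0457
grip_force: 30.0
```

Emit:
move_arm:
  rows: [0,0,0,0,0,0.004,0.35,0,0,0,0,0,0.007,0.35,0,0,0,0,0,0.007,0.35]

```text
time_s: 27.1
tool_pos: [0.5479, 0.073, 0.1953]
tcp_rot: [180.0, 0.0, -4.5]
ft_force: [0.5, 0.6, -0.4]
finger_gap: 0.0457
grip_force: 30.0
```

Emit:
move_arm:
  rows: [0,0,0,0,0,0.003,0.35,0,0,0,0,0,0.005,0.35,0,0,0,0,0,0.005,0.35]

```text
time_s: 27.48
tool_pos: [0.5479, 0.073, 0.1946]
tcp_rot: [-180.0, 0.0, -4.5]
ft_force: [0.8, -0.9, -0.4]
finger_gap: 0.0453
grip_force: 30.0
```

Emit:
move_arm:
  rows: [0,0,0,0,0,0.003,0.35,0,0,0,0,0,0.005,0.35,0,0,0,0,0,0.005,0.35]

```text
time_s: 27.85
tool_pos: [0.5479, 0.073, 0.194]
tcp_rot: [180.0, 0.0, -4.5]
ft_force: [-0.9, -0.5, 0.8]
finger_gap: 0.0457
grip_force: 30.0
```

Emit:
move_arm:
  rows: [0,0,0,0,0,0.003,0.35,0,0,0,0,0,0.003,0.35]

```text
time_s: 28.1
tool_pos: [0.5481, 0.073, 0.194]
tcp_rot: [180.0, -0.0, -4.5]
ft_force: [-2.7, -0.0, 5.4]
finger_gap: 0.0452
grip_force: 30.0
```

Contact. Release, rise and head for the ring stand.

Emit:
move_arm:
  rows: [0,0,0,0,0,-0.003,0.35,0,0,0,0,0,-0.003,0.52,0,0,0,0,0,-0.003,0.6,0,0,0,0,0,-0.003,0.68,0,0,0,0,0,-0.003,0.68]

```text
time_s: 28.72
tool_pos: [0.5479, 0.073, 0.1938]
tcp_rot: [-180.0, -0.0, -4.5]
ft_force: [-0.1, 1.1, 0.7]
finger_gap: 0.0636
grip_force: 0.0
```

Emit:
move_arm:
  rows: [0,0,0,0,0,-0.05,0.68,0,0,0,0,0,-0.2,0.68,0,0,0,0,0,-0.4,0.68,0,0,0,0,0,-0.5,0.68,0,0,0,0,0,-0.5,0.68]

```text
time_s: 29.35
tool_pos: [0.5485, 0.073, 0.2702]
tcp_rot: [-180.0, -0.2, -4.5]
ft_force: [0.7, 0.5, -0.1]
finger_gap: 0.0637
grip_force: 0.0
```

```bash
python3 -c "
from h import *
go(*PT['ring'],.24)"
```

```text
t 29.35 p [0.5485 0.073  0.2702] rot [-1.80e+02 -1.60e-01 -4.49e+00] F [ 0.7  0.5 -0.1] gap 0.0637 grip 0.0
shift [-0.438  2.637  0.2  ] turn [-0.     -0.0009 -0.001 ]
```

Emit:
move_arm:
  rows: [0,0,0,-0.035,0.22,0,0.7,0,0,0,-0.07,0.44,0,0.7,0,0,0,-0.11,0.66,0,0.7,0,0,0,-0.146,0.88,0,0.7]

```text
time_s: 29.85
tool_pos: [0.5148, -0.0577, 0.2673]
tcp_rot: [-180.0, 0.1, -4.5]
ft_force: [0.4, 0.4, -0.3]
finger_gap: 0.0657
grip_force: 0.0
```

Emit:
move_arm:
  rows: [0,0,0,-0.035,0.22,0,0.7,0,0,0,-0.07,0.44,0,0.7,0,0,0,-0.11,0.66,0,0.7,0,0,0,-0.146,0.88,0,0.7]

```text
time_s: 30.35
tool_pos: [0.4827, -0.1875, 0.2673]
tcp_rot: [-179.9, 0.1, -4.5]
ft_force: [-0.1, 0.5, -0.1]
finger_gap: 0.0657
grip_force: 0.0
```

Emit:
move_arm:
  rows: [0,0,0,-0.035,0.22,0.05,0.6,0,0,0,-0.07,0.44,0.1,0.6,0,0,0,-0.11,0.66,0.15,0.6,0,0,0,-0.146,0.88,0.2,0.6,0,0,0,-0.146,0.88,0.2,0.6]

```text
time_s: 30.98
tool_pos: [0.4503, -0.3175, 0.2368]
tcp_rot: [-179.9, 0.2, -4.7]
ft_force: [0.4, 0.6, 0.5]
finger_gap: 0.0567
grip_force: 0.0
```

```bash
python3 -c "
from h import *
go(*PT['ring'],.112)
look('tinp','top',None,PT['coaster'],.116);look('tinp','side',None,PT['coaster'],.116)"
```

```text
t 30.975 p [ 0.4503 -0.3175  0.2368] rot [-1.7986e+02  1.5000e-01 -4.6600e+00] F [0.4 0.6 0.5] gap 0.0567 grip 0.0
shift [ 0.014 -0.008  0.832] turn [-0.0008  0.0008 -0.002 ]
top n 334 mean [0.5472 0.0711 0.1152] mid [0.5477 0.0712 0.1152] circ [array([0.5476, 0.0712]), np.float64(0.0228)]h.py:35: RuntimeWarning: Mean of empty slice.
  print(n,"n",len(q),"mean",q.mean(0).round(4),"mid",((q.min(0)+q.max(0))/2).round(4),"circ",np.round(cv2.minEnclosingCircle(q[:,:2].astype(np.float32)),4) if 0 else [np.round(a,4) for a in cv2.minEnclosingCircle(q[:,:2].astype(np.float32))])
  ret = um.true_divide(
Traceback (most recent call last):
  File "h.py", line 35, in look
    print(n,"n",len(q),"mean",q.mean(0).round(4),"mid",((q.min(0)+q.max(0))/2).round(4),"circ",np.round(cv2.minEnclosingCircle(q[:,:2].astype(np.float32)),4) if 0 else [np.round(a,4) for a in cv2.minEnclosingCircle(q[:,:2].astype(np.float32))])
                                                         ~~~~~^^^
ValueError: zero-size array to reduction operation minimum which has no identity
```

View pics/tinp_side.png

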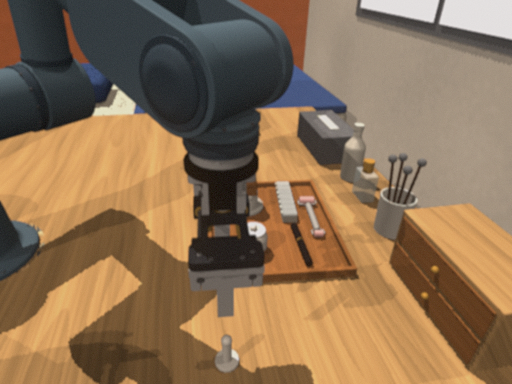

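The stand (227,355) is directly under the gripper, and the tin top measures (0.5475, 0.071, 0.115). Descending on the post.

Emit:
move_arm:
  rows: [0,0,0,0.01,-0.008,0.2,0.6,0,0,0,0.01,-0.008,0.42,0.6,0,0,0,0.01,-0.008,0.64,0.6,0,0,0,0.01,-0.008,0.8,0.6,0,0,0,0.01,-0.008,0.86,0.6]

```text
time_s: 31.7
tool_pos: [0.4528, -0.3138, 0.1084]
tcp_rot: [-179.9, 0.1, -4.4]
ft_force: [0.8, 0.5, 0.7]
finger_gap: 0.0567
grip_force: 0.0
```

Emit:
move_arm:
  rows: [0,0,0,0,0,0,0.6,0,0,0,0,0,0,0.6]

```text
time_s: 31.95
tool_pos: [0.4537, -0.3159, 0.1111]
tcp_rot: [179.9, -0.1, -4.5]
ft_force: [0.6, -0.1, -0.1]
finger_gap: 0.0564
grip_force: 0.0
```

```bash
python3 -c "
from h import *
go(*PT['ring'],.107)
p,d=robot.read_camera('side');cv2.imwrite('pics/s6.png',cv2.resize(p[264:384,150:310,::-1],None,fx=4,fy=4,interpolation=3))"
```

```text
t 31.95 p [ 0.4537 -0.3159  0.1111] rot [ 1.7992e+02 -9.0000e-02 -4.4600e+00] F [ 0.6 -0.1 -0.1] gap 0.0564 grip 0.0
shift [-0.01   0.003  0.028] turn [ 0.0005 -0.0005 -0.0009]
```

View pics/s6.png

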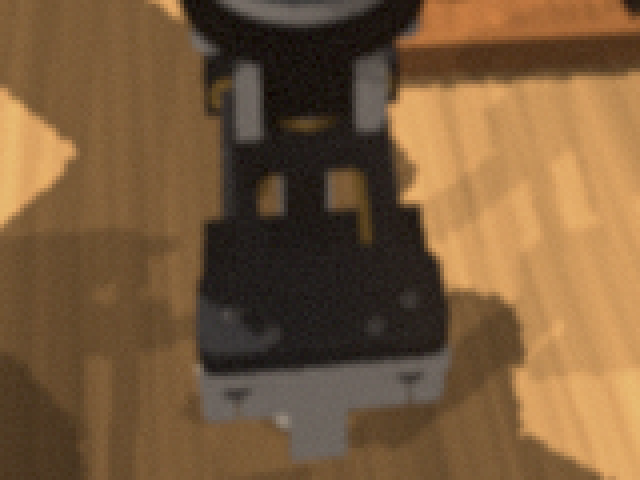

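The gripper straddles the stand, with the ball just visible at (285,422). I trim 1.5 mm in x and 3 mm down, then close.

Emit:
move_arm:
  rows: [0,0,0,-0.009,0.002,0.01,0.6,0,0,0,-0.009,0.002,0.02,0.6,0,0,0,-0.009,0.002,0.02,0.4,0,0,0,-0.009,0.002,0.02,0.25,0,0,0,-0.009,0.002,0.02,0.12]

```text
time_s: 32.62
tool_pos: [0.4517, -0.3158, 0.1069]
tcp_rot: [-180.0, 0.0, -4.5]
ft_force: [-0.3, -0.2, -0.1]
finger_gap: 0.0298
grip_force: 0.0
```

Emit:
move_arm:
  rows: [0,0,0,0,0,0,0.1,0,0,0,0,0,0,0.08,0,0,0,0,0,0,0.06,0,0,0,0,0,0,0.06,0,0,0,0,0,0,0.06]

```text
time_s: 33.25
tool_pos: [0.4517, -0.3157, 0.1069]
tcp_rot: [-180.0, 0.0, -4.5]
ft_force: [-0.9, -0.4, -0.1]
finger_gap: 0.0145
grip_force: 30.0
```

Emit:
move_arm:
  rows: [0,0,0,0,0,0,0.05,0,0,0,0,0,-0.06,0.05,0,0,0,0,0,-0.3,0.05,0,0,0,0,0,-0.6,0.05,0,0,0,0,0,-0.9,0.05]

```text
time_s: 33.88
tool_pos: [0.4515, -0.3157, 0.2438]
tcp_rot: [180.0, -0.0, -4.5]
ft_force: [-0.2, -0.8, -0.5]
finger_gap: 0.0144
grip_force: 30.0
```

```bash
python3 -c "
from h import *
go(.548,.0728,.265)
p,d=robot.read_camera('side');cv2.imwrite('pics/s7.png',cv2.resize(p[200:360,140:340,::-1],None,fx=4,fy=3.75,interpolation=3));P=cloud('side',d)
"
```

```text
t 33.875 p [ 0.4515 -0.3157  0.2438] rot [ 1.7999e+02 -1.0000e-02 -4.4900e+00] F [-0.2 -0.8 -0.5] gap 0.0144 grip 29.99951032921672
shift [ 0.439 -2.632 -0.142] turn [ 0.0001 -0.     -0.001 ]
```

View pics/s7.png

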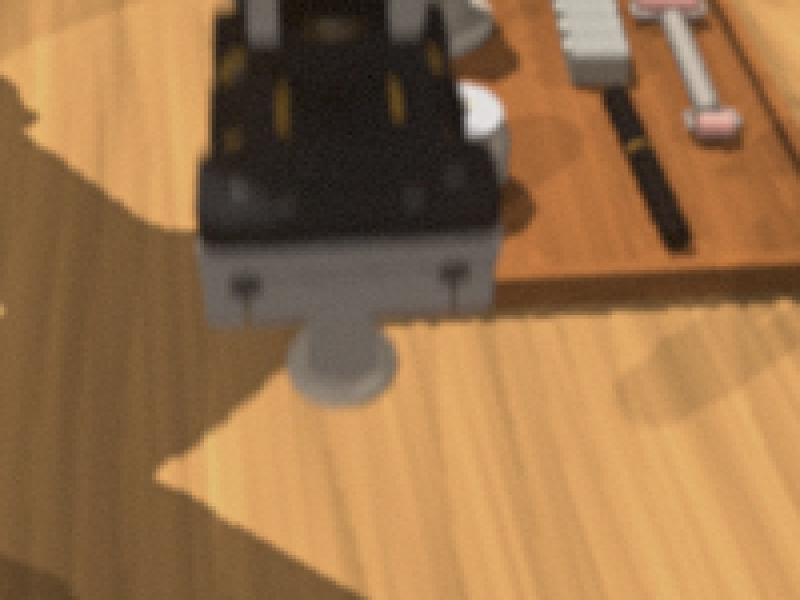

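Stand held by the post (gap 14.4 mm), with the foot level at (343,365). Carrying it to the tower.

Emit:
move_arm:
  rows: [0,0,0,0.02,-0.12,-0.03,0.05,0,0,0,0.05,-0.3,-0.06,0.05,0,0,0,0.08,-0.5,-0.1,0.05,0,0,0,0.11,-0.7,-0.14,0.05,0,0,0,0.15,-0.9,-0.14,0.05]

```text
time_s: 34.55
tool_pos: [0.4842, -0.1806, 0.2616]
tcp_rot: [-179.9, 0.1, -4.5]
ft_force: [0.1, -0.5, -1.0]
finger_gap: 0.0142
grip_force: 30.0
```

Emit:
move_arm:
  rows: [0,0,0,0.03,-0.2,0,0.05,0,0,0,0.06,-0.4,0,0.05,0,0,0,0.09,-0.6,0,0.05,0,0,0,0.12,-0.78,0,0.05,0,0,0,0.15,-0.95,0,0.05]

```text
time_s: 35.17
tool_pos: [0.5172, -0.0404, 0.261]
tcp_rot: [-179.9, 0.2, -4.4]
ft_force: [0.1, -0.3, -0.8]
finger_gap: 0.0143
grip_force: 30.0
```

Emit:
move_arm:
  rows: [0,0,0,0.03,-0.2,0,0.05,0,0,0,0.06,-0.4,0,0.05,0,0,0,0.09,-0.58,0,0.05,0,0,0,0.13,-0.72,0,0.05,0,0,0,0.139,-0.782,0,0.05]

```text
time_s: 35.8
tool_pos: [0.5471, 0.0744, 0.2612]
tcp_rot: [-180.0, 0.2, -4.4]
ft_force: [0.3, 0.7, -2.0]
finger_gap: 0.0138
grip_force: 30.0
```

Emit:
move_arm:
  rows: [0,0,0,0,0,0,0.05,0,0,0,0,0,0.08,0.05,0,0,0,0,0,0.15,0.05,0,0,0,0,0,0.21,0.05,0,0,0,0,0,0.23,0.05]

```text
time_s: 36.42
tool_pos: [0.5478, 0.0724, 0.2273]
tcp_rot: [180.0, 0.1, -4.5]
ft_force: [-0.9, 0.7, -0.5]
finger_gap: 0.0141
grip_force: 30.0
```

```bash
python3 -c "
from h import *
go(.548,.0728,.2225)
p,d=robot.read_camera('side');cv2.imwrite('pics/s8.png',cv2.resize(p[110:230,180:340,::-1],None,fx=4,fy=4,interpolation=3))"
```

```text
t 36.425 p [0.5478 0.0724 0.2273] rot [ 1.80e+02  1.00e-01 -4.51e+00] F [-0.9  0.7 -0.5] gap 0.0141 grip 29.999567745253444
shift [ 0.001 -0.003  0.032] turn [ 0.      0.0006 -0.0012]
```

View pics/s8.png

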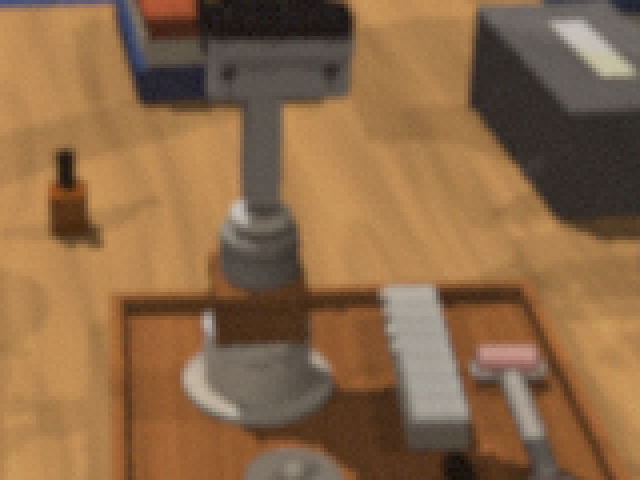

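Stand foot centre column 259, tin 259: aligned. Lowering.

Emit:
move_arm:
  rows: [0,0,0,0,0,0.005,0.05,0,0,0,0,0,0.01,0.05,0,0,0,0,0,0.014,0.05,0,0,0,0,0,0.017,0.05,0,0,0,0,0,0.017,0.05]

```text
time_s: 37.1
tool_pos: [0.5482, 0.0727, 0.2259]
tcp_rot: [180.0, -0.0, -4.5]
ft_force: [-0.2, 1.4, -1.0]
finger_gap: 0.0142
grip_force: 30.0
```

Emit:
move_arm:
  rows: [0,0,0,0,0,0.003,0.05,0,0,0,0,0,0.005,0.05,0,0,0,0,0,0.005,0.05]

```text
time_s: 37.48
tool_pos: [0.5482, 0.0727, 0.2251]
tcp_rot: [-180.0, 0.0, -4.5]
ft_force: [0.1, -0.4, 0.1]
finger_gap: 0.0146
grip_force: 30.0
```

Emit:
move_arm:
  rows: [0,0,0,0,0,0.003,0.05,0,0,0,0,0,0.006,0.05,0,0,0,0,0,0.006,0.05]

```text
time_s: 37.85
tool_pos: [0.5482, 0.0726, 0.2241]
tcp_rot: [180.0, 0.0, -4.5]
ft_force: [-0.1, -0.0, -0.9]
finger_gap: 0.0143
grip_force: 30.0
```

Emit:
move_arm:
  rows: [0,0,0,0,0,0.003,0.05,0,0,0,0,0,0.005,0.05,0,0,0,0,0,0.005,0.05]

```text
time_s: 38.22
tool_pos: [0.5482, 0.0726, 0.2234]
tcp_rot: [180.0, 0.0, -4.5]
ft_force: [-0.2, -0.5, -1.1]
finger_gap: 0.0144
grip_force: 30.0
```

Emit:
move_arm:
  rows: [0,0,0,0,0,0.003,0.05,0,0,0,0,0,0.005,0.05,0,0,0,0,0,0.005,0.05]

```text
time_s: 38.6
tool_pos: [0.5483, 0.0726, 0.2229]
tcp_rot: [180.0, -0.0, -4.5]
ft_force: [-0.1, 0.7, 0.5]
finger_gap: 0.0144
grip_force: 30.0
```

Emit:
move_arm:
  rows: [0,0,0,0,0,0.003,0.05,0,0,0,0,0,0.003,0.05]

```text
time_s: 38.85
tool_pos: [0.5485, 0.0726, 0.2228]
tcp_rot: [180.0, -0.0, -4.5]
ft_force: [-1.3, 0.7, 2.8]
finger_gap: 0.0137
grip_force: 30.0
```

Contact; I ease off, open slowly, rise well clear of the ball, then move away.

Emit:
move_arm:
  rows: [0,0,0,0,0,-0.002,0.05,0,0,0,0,0,-0.002,0.18,0,0,0,0,0,-0.002,0.26,0,0,0,0,0,-0.002,0.36,0,0,0,0,0,-0.002,0.45]

```text
time_s: 39.48
tool_pos: [0.5481, 0.0726, 0.2224]
tcp_rot: [180.0, 0.0, -4.5]
ft_force: [-0.6, 0.7, -0.4]
finger_gap: 0.0401
grip_force: 0.0
```

Emit:
move_arm:
  rows: [0,0,0,0,0,0,0.5,0,0,0,0,0,-0.05,0.5,0,0,0,0,0,-0.2,0.5,0,0,0,0,0,-0.4,0.5,0,0,0,0,0,-0.6,0.5]

```text
time_s: 40.1
tool_pos: [0.5482, 0.0726, 0.314]
tcp_rot: [-180.0, -0.0, -4.5]
ft_force: [0.2, 0.2, 1.0]
finger_gap: 0.0467
grip_force: 0.0
```

Emit:
move_arm:
  rows: [0,0,0,-0.1,-0.2,-0.1,0.5,0,0,0,-0.2,-0.4,-0.1,0.5,0,0,0,-0.3,-0.6,-0.1,0.5,0,0,0,-0.35,-0.8,-0.1,0.5,0,0,0,-0.35,-1,-0.1,0.5]

```text
time_s: 40.72
tool_pos: [0.5072, 0.2274, 0.3284]
tcp_rot: [-180.0, -0.1, -4.5]
ft_force: [0.2, -0.2, 0.7]
finger_gap: 0.047
grip_force: 0.0
```

Emit:
move_arm:
  rows: [0,0,0,0,-0.2,0,0.5,0,0,0,0,-0.4,0,0.5,0,0,0,0,-0.6,0,0.5,0,0,0,0,-0.8,0,0.5,0,0,0,0,-1,0,0.5]

```text
time_s: 41.35
tool_pos: [0.5194, 0.3769, 0.3282]
tcp_rot: [-180.0, -0.0, -4.5]
ft_force: [0.4, 0.2, -0.0]
finger_gap: 0.0468
grip_force: 0.0
```

```bash
python3 -c "
from h import *
go(.548,.0728,.2225)
ims=[]
for n in('top','side'):
    p,d=robot.read_camera(n);P=cloud(n,d)
    ims.append(p[60:280,130:400,::-1] if n=='top' else p[60:280,120:390,::-1])
    for k,z,r0,r1 in(('coaster',.014,.036,.05),('jar',.054,0,.04),('box',.088,.0,.045),('tin',.116,.0,.03),('foot',.123,0,.022),('ball',.17,0,.03)):
        R=np.hypot(P[...,0]-.548,P[...,1]-.073);q=P[(d>0)&(abs(P[...,2]-z)<(.004 if k!='ball' else .008))&(R<r1)]
        if len(q)>3:print(n,k,len(q),'mid',((q.min(0)+q.max(0))/2).round(4),'mean',q.mean(0).round(4))
cv2.imwrite('pics/fin.png',cv2.resize(np.hstack(ims),None,fx=1.48,fy=1.48*1.5,interpolation=3))"
```

```text
t 41.35 p [0.5194 0.3769 0.3282] rot [-1.7998e+02 -4.0000e-02 -4.4800e+00] F [ 0.4  0.2 -0. ] gap 0.0468 grip 0.0
shift [0.348 2.006 0.704] turn [-0.0001 -0.0002 -0.001 ]
top coaster 355 mid [0.5475 0.074  0.0139] mean [0.5373 0.076  0.0134]
top jar 45 mid [0.5389 0.0721 0.0539] mean [0.533  0.0741 0.0529]
top box 195 mid [0.5471 0.0723 0.0879] mean [0.5403 0.0719 0.0875]
top tin 137 mid [0.5476 0.0712 0.1162] mean [0.5437 0.071  0.1156]
top foot 138 mid [0.5478 0.0711 0.1225] mean [0.5456 0.0707 0.1223]
top ball 47 mid [0.548  0.0715 0.1678] mean [0.548  0.0713 0.1694]
side coaster 288 mid [0.5499 0.0708 0.014 ] mean [0.5463 0.0562 0.0139]
side jar 85 mid [0.5478 0.0678 0.054 ] mean [0.543  0.0539 0.054 ]
side box 143 mid [0.5471 0.0751 0.088 ] mean [0.5433 0.0589 0.0878]
side tin 93 mid [0.5479 0.0697 0.1158] mean [0.5454 0.0618 0.1158]
side foot 89 mid [0.5492 0.0727 0.1224] mean [0.548  0.0676 0.1226]
side ball 37 mid [0.5484 0.0724 0.1674] mean [0.5483 0.0704 0.1679]
```

View pics/fin.png

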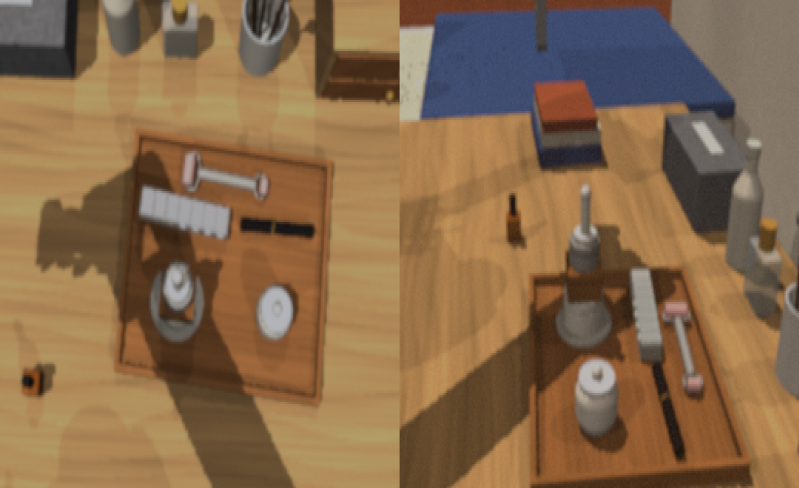

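The tower stands upright and centred in both views: coaster at (178,300) in the left panel, tower column at (585,235) in the right. The other things are where they were.

```bash
python3 -c "
from rig import robot
print(robot.job_done())"
```

```text
the job is handed in; nothing more can be done
None
```

The tower is built on the coaster in the order asked (jar, box, tin, ring stand), each piece set down under force feedback, upright and centred to about 3 mm by the cameras; nothing else appeared to have moved, and the job was handed in at about 41 s.

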